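# Swap the wrong piston in a gearbox kit and punch it as scrap

## Robot

A 6-joint arm with a two-finger parallel gripper is mounted at the origin on the work surface. World frame = base frame: x ahead of the robot, y to its left, z up, the work surface at z = 0. Lengths are in mm, angles in degrees, forces in N, time in s.
With the tool pointing down it reaches from about 400 to 925 mm from the base axis. Payload 12.5 kg.
Tool frame: the origin (TCP) lies where the fingers leave the gripper's body, on its centre line; the fingertips stand 78 mm ahead of it and the grasp point (between the pads) lies 59 mm ahead of it (env.pinch_z is the distance from the TCP to the grasp point, in mm); z points along the fingers, y is the direction in which the jaws open and shut (so a half turn about z gives the same grasp; the last joint's range is limited). The gripper opens to 95 mm and grips with 3 to 60 N. Pads are 20 mm wide; open, the fingers measure 119 mm over their backs; the gripper's body (75 mm by 180 mm) begins 59 mm behind the grasp point.
Start: joints at [-75.378, 28.126, 89.318, -0, 62.55, -6.05], TCP at [220.661, -584.762, 292.261] pointing down, gripper open.
Joint ranges: [-177.58, 177.58], [-47.91, 125.51], [2.72, 160], [-65.01, 245.01], [3.68, 167.84], [-153.87, 153.87]. Speed limits (degrees/s): [127.2, 127.2, 159.86, 180, 180, 180].

## Interface

Orientations are given as [roll, pitch, yaw] about the fixed x, y, z axes, in that order (R = Rz(yaw) Ry(pitch) Rx(roll)).
In Python, from rig import env gives the robot as it stands. The module is installed in compiled form; this text tells all that it offers. Calls block until the motion is done:
- env.move_ptp(position, orientation): joint-space move of the TCP to a pose.
- env.movel(position, frame=None, feed=150): straight line of the TCP; frame=None keeps the orientation; feed is the mean speed in mm/s.
- env.move_joints(angles): joint-space move.
- env.gripper_to(opening): finger opening in mm; the grip force is fixed at half the most; returns when the fingers have stopped.
- env.dwell(seconds).
- env.inverse_kinematics(position, orientation): joint angles nearest the present ones, or None.
- env.grab_frame(name): name is "side" or "top" or "wrist"; returns a dict with "color" (400x640x3 uint8, red, green, blue), "range_z" (400x640 float32, mm along the optical axis (not along the pixel's ray), 0 where there is no reading), "fx", "fy", "cx", "cy" (pixels), "R" (3x3) and "t" (3): a world point X has camera coordinates R X + t; the wrist camera has in their place "hand_eye" (4x4, takes a point from camera to tool coordinates, whose origin is the TCP and whose axes are the flange's). Camera axes: x right, y down, z forward; pixel columns grow to the right and rows downward; lengths in mm; the calibration is good to about 2 mm. A picture is of the moment at which its call begins: read the wrist's pose just before it.
A pose or a line that the arm cannot do raises env.PlanningError and nothing moves.
- env.finish_job(): hands the job in, once; it reports no verdict.
Trained networks look in the newest picture that a camera, given by its name, has taken for a name from the list of things; names that differ only in an ending like _2 or _b are one class to them, and where a whole thing is asked for, a point or a joint stands for the part that bears it (a point fixed in the world has none). Each returns a list of dicts, best first, with "score" (0 to 1); they miss things now and then, are a little off and sometimes report something else, mostly with a low value. They report only what shows in the picture. A call takes as long as a camera call. They do not tell look-alikes from the thing itself.
- env.boxes_of(camera, name): "rect" ([centre column, centre row, width, height] in pixels, round what is visible of it).
- env.pinpoint(camera, name): "pixel" ([row, column] in pixels: a listed point, or the origin of a listed thing).
Readings, each from a call of its own:
- env.read_time(): time.
- env.read_qpos(): joint angles.
- env.read_qd(): joint speeds.
- env.read_tau(): joint torques, N m.
- env.read_tcp_pos(): TCP position.
- env.read_tcp_rot(): TCP orientation.
- env.read_contact_force(): force on the tool from outside, world axes, zero at the start.
- env.read_moment(): the same for the moment, N m.
- env.read_opening(): finger opening in mm.
Only numpy, scipy, OpenCV 4.12 (cv2) and the standard library are available. Lean on these libraries where they do the work, as an engineer would, in place of code of your own. Each camera call takes 0.05 s, during which the arm holds its last target. There are 200 camera calls.

## Task

One piston in the grey kit tray is wrong: gold instead of red. Draw the marking punch's red bar back until it stays cocked by itself, then stand the gold piston upright on the punch's anvil, let go and press the yellow button so that the striker fires against it, mark no red piston, and put the gold piston in the yellow scrap bin. Complete the kit with red pistons from the red cabinet's drawer so that each of the four compartments holds one standing upright; surplus ones stay in the drawer, the drawer ends fully shut, and the wrench, oil can and steel drum stay where they are.

Things in the scene. Friction and masses are not known exactly. Their poses are not given: they have to be found in the camera images.
- punch: Blue bench marking punch, fixed, base 270 x 110 x 12 mm; origin at the centre of its underside. x axis: along the striker, from the pull bar (at -x) towards the anvil (at +x); z up. Blue side rails and cover reach 66 mm high.
- anvil (a point): Centre of the anvil's seat floor, 20 mm above the bench, 85 mm along the punch's x. Seat 62 x 62 mm (4 mm play about a piston's base) with steel walls 18 mm high at both sides and the far (+x) end, open to the striker. While the striker is forward its tip, a 12 mm rod 7 mm above the floor, sticks 16 mm into the seat, so a piston fits only when it is cocked.
- striker_bar (a point): Centre of the red pull bar: round, 16 mm thick, 76 mm long across (the punch's y), 115 mm above the bench, on a 14 mm post; moves with the striker. Nothing but the post below it down to 66 mm.
- striker (a joint): Striker travel in m: 0 forward, grows as the bar is drawn along the punch's -x, stop at 0.062. Spring 5 N at 0, 11 N at 0.052, plus about 5 N to ride over the sear near 0.03 to 0.05. Drawn past 0.054 the sear catches; let go, it stays at about 0.052; short of that it snaps forward. Fired on a piston it rests at about 0.008, pressing it with 6 N on the far wall.
- button_top (a point): Centre of the top of the round yellow sear button, 28 mm across, 87 mm above the bench, 15 mm along the punch's x from its origin. Pressed down 6 to 12 mm (12 is its end stop) with about 4 to 7 N it trips the sear; it springs back up.
- kit: Grey kit tray, fixed, 190 x 190 mm, walls 18 mm high, 2 x 2 compartments each about 88 mm square, floor 5 mm above the bench; origin at the centre of its underside. One compartment holds the gold piston, some hold red ones, the rest are empty.
- place0 (a point): Centre of the floor of compartment 0 of the kit tray; its x and y axes lie along the tray's walls.
- place1 (a point): Centre of the floor of compartment 1 of the kit tray; its x and y axes lie along the tray's walls.
- place2 (a point): Centre of the floor of compartment 2 of the kit tray; its x and y axes lie along the tray's walls.
- place3 (a point): Centre of the floor of compartment 3 of the kit tray; its x and y axes lie along the tray's walls.
- W_mid (a point): Centre (half-way up) of the wrong piston: gold, 64 mm tall, loose, 0.15 to 0.3 kg. Base flange 54 mm across and 14 mm high, stem 24 mm across, top flange 34 mm across and 18 mm high (from 14 to 32 mm above this point). z is its own axis. It starts in one of the kit's compartments.
- K1_mid (a point): Centre (half-way up) of a right piston: red, 54 mm tall, loose, 0.15 to 0.3 kg. Base flange 54 mm across and 14 mm high, stem 26 mm across, top flange 42 mm across and 16 mm high (from 11 to 27 mm above this point). z is its own axis. It starts in a compartment of the kit; may be absent.
- K2_mid (a point): Centre (half-way up) of a right piston: red, 54 mm tall, loose, 0.15 to 0.3 kg. Base flange 54 mm across and 14 mm high, stem 26 mm across, top flange 42 mm across and 16 mm high (from 11 to 27 mm above this point). z is its own axis. It starts in a compartment of the kit; may be absent.
- K3_mid (a point): Centre (half-way up) of a right piston: red, 54 mm tall, loose, 0.15 to 0.3 kg. Base flange 54 mm across and 14 mm high, stem 26 mm across, top flange 42 mm across and 16 mm high (from 11 to 27 mm above this point). z is its own axis. It starts in a compartment of the kit; may be absent.
- S1_mid (a point): Centre (half-way up) of a right piston: red, 54 mm tall, loose, 0.15 to 0.3 kg. Base flange 54 mm across and 14 mm high, stem 26 mm across, top flange 42 mm across and 16 mm high (from 11 to 27 mm above this point). z is its own axis. It starts in the drawer.
- S2_mid (a point): Centre (half-way up) of a right piston: red, 54 mm tall, loose, 0.15 to 0.3 kg. Base flange 54 mm across and 14 mm high, stem 26 mm across, top flange 42 mm across and 16 mm high (from 11 to 27 mm above this point). z is its own axis. It starts in the drawer.
- S3_mid (a point): Centre (half-way up) of a right piston: red, 54 mm tall, loose, 0.15 to 0.3 kg. Base flange 54 mm across and 14 mm high, stem 26 mm across, top flange 42 mm across and 16 mm high (from 11 to 27 mm above this point). z is its own axis. It starts in the drawer.
- drawer (a joint): Opening in m of the one drawer of the fixed red cabinet (300 x 250 mm, 105 mm high): 0 shut, pulled along the -x axis of the handle point (away from the cabinet, about towards the robot) to at most 0.21; light friction (about 1 N).
- drawer_handle (a point): Centre of the drawer's handle: a bar 11 mm thick and about 120 mm long along this point's y, 35 mm out from the drawer's front, which the shut drawer has flush with the cabinet's front, 68 mm above the bench, 37 mm below the cabinet's top; moves with the drawer.
- drawer_floor (a point): Point on the drawer's floor, 22 mm above the bench, on its centre line, 67 mm behind the inner face of its front; moves with the drawer; x and y axes as the handle's. The inside reaches 67 mm to its -x (front), 188 mm to its +x (back) and 104 mm to either side (y); side and back walls are low (22 mm above the floor), the front reaches 93 mm above the bench.
- bin_in (a point): Centre of the inner floor of the yellow scrap bin (fixed, 110 mm in its x, 140 mm in its y, 70 mm high, walls and floor 4 mm).
- wrench: Bystander: steel wrench lying on the bench, loose; origin under its middle. Not to be disturbed.
- drum: Bystander: steel drum, 108 mm across, 80 mm high, loose; origin at the centre of its underside. Not to be disturbed.
- oilcan: Bystander: red oil can, 72 mm across, 160 mm high with its brass spout, loose; origin at the centre of its underside. Not to be disturbed.
Mind the look-alikes: they are no part of the job. What is meant by the part that bears W_mid is not white, and is the smaller of those in its own colour.

How it is judged:
By the outcome, as a careful person would: the job done as asked, in the order asked, and still so for the second after the job is handed in, with the robot touching nothing.
Of K1, K2, K3 only 1 to 3 are there at a start; the rules pass over those that are not, and their reading is None.
At some moment in a run one of S1, S2, S3 may be knocked a few centimetres aside while the robot is not near it.
It also fails if it takes over 210 s, if anything falls off the work surface, if the arm or the gripper's body presses on something with over 40 N, if the wrist force passes 120 N, or if a joint passes its speed limit or range.

## Working session

There is one attempt and no reset: what is moved stays moved. The work goes in short steps, each a Python script; the robot and the scene stay as the last script left them, time stands still between calls to the robot, and variables do not carry over. Pictures are saved under pics/ and viewed, about 12 in all and at most 16, crops included, and the job is handed in when it is done.

```bash
mkdir -p pics; ls
cat > h.py <<'E'
import numpy as np, cv2
from rig import env
from scipy.spatial.transform import Rotation as Ro
def grab(cam,save=None):
    p=np.array(env.read_tcp_pos());o=env.read_tcp_rot()
    f=env.grab_frame(cam)
    if cam=="wrist":
        T=np.eye(4);T[:3,:3]=Ro.from_euler('xyz',o,degrees=True).as_matrix();T[:3,3]=p
        M=T@np.array(f["hand_eye"]); f["Rw"],f["tw"]=M[:3,:3],M[:3,3]
    else:
        R=np.array(f["R"]);f["Rw"],f["tw"]=R.T,-R.T@np.array(f["t"])
    if save: cv2.imwrite("pics/"+save+".png",cv2.cvtColor(f["color"],cv2.COLOR_RGB2BGR))
    return f
def ray(f,r,c):
    return f["Rw"]@np.array([(c-f["cx"])/f["fx"],(r-f["cy"])/f["fy"],1.])
def at_z(f,r,c,z):
    d=ray(f,r,c);return f["tw"]+d*(z-f["tw"][2])/d[2]
def at_depth(f,r,c,n=2):
    r,c=int(round(r)),int(round(c))
    w=f["range_z"][max(r-n,0):r+n+1,max(c-n,0):c+n+1];w=w[w>0]
    return f["tw"]+ray(f,r,c)*np.median(w) if len(w) else None
def cloud(f):
    rr,cc=np.mgrid[:400,:640];z=f["range_z"]
    P=np.stack([(cc-f["cx"])/f["fx"]*z,(rr-f["cy"])/f["fy"]*z,z],-1)@f["Rw"].T+f["tw"]
    P[z<=0]=np.nan
    return P
E
python3 - <<'E'
from h import *
np.set_printoptions(precision=1,suppress=True)
for cam in("top","side"):
    f=grab(cam,cam+"0");print(cam,f["tw"],f["fx"])
    np.savez(cam+"0.npz",P=cloud(f),c=f["color"])
    for n in "punch anvil striker_bar button_top kit place0 place1 place2 place3 W_mid K1_mid drawer_handle drawer_floor bin_in wrench drum oilcan".split():
        L=env.pinpoint(cam,n)
        print(n,[(round(d["score"],2),np.round(d["pixel"]),None if at_depth(f,*d["pixel"]) is None else at_depth(f,*d["pixel"]).round()) for d in L[:4]])
print(env.read_time())
E
```

```text
pics
top [ 350.6   15.8 1566.3] 418.05744755072095
punch [(0.57, array([225., 401.]), array([ 479., -299.,   70.]))]
anvil [(0.83, array([206., 399.]), array([ 554., -303.,   18.])), (0.48, array([220., 442.]), array([ 500., -445.,   76.]))]
striker_bar [(0.66, array([234., 408.]), array([ 444., -313.,  116.])), (0.33, array([204., 400.]), array([ 562., -307.,   18.]))]
button_top [(0.43, array([222., 402.]), array([ 488., -300.,   83.]))]
kit [(0.91, array([237., 234.]), array([425., 309.,   9.]))]
place0 [(0.93, array([224., 217.]), array([468., 363.,  57.])), (0.75, array([248., 219.]), array([383., 364.,   3.])), (0.72, array([248., 248.]), array([386., 256.,   4.])), (0.65, array([224., 242.]), array([470., 272.,  66.]))]
place1 [(0.93, array([224., 217.]), array([468., 363.,  57.])), (0.75, array([248., 219.]), array([383., 364.,   3.])), (0.72, array([248., 248.]), array([386., 256.,   4.])), (0.65, array([224., 242.]), array([470., 272.,  66.]))]
place2 [(0.93, array([224., 217.]), array([468., 363.,  57.])), (0.75, array([248., 219.]), array([383., 364.,   3.])), (0.72, arra
[... 2395 characters left out ...]
.75, array([318., 268.]), array([469., 381.,  25.])), (0.74, array([325., 212.]), array([587., 467.,   4.])), (0.72, array([333., 302.]), array([379., 358.,   5.]))]
W_mid [(0.94, array([282., 288.]), array([475., 284.,  61.])), (0.76, array([364., 272.]), array([369., 480.,  61.])), (0.74, array([263., 367.]), array([327., 122.,  72.]))]
K1_mid []
drawer_handle [(0.9, array([201., 304.]), array([623.,   5.,  71.]))]
drawer_floor [(0.87, array([201., 279.]), array([672.,  70.,  96.]))]
bin_in [(0.79, array([272., 242.]), array([599., 327.,  64.]))]
wrench []
drum [(0.82, array([168., 318.]), array([ 706., -198.,   44.]))]
oilcan [(0.94, array([156., 396.]), array([ 502., -435.,   35.]))]
1.8
```

Run:
```python
import cv2
t=cv2.imread("pics/top0.png")[130:300,160:480]
cv2.imwrite("pics/top0c.png",cv2.resize(t,None,fx=2.5,fy=2.5,interpolation=cv2.INTER_CUBIC))
s=cv2.imread("pics/side0.png")[120:400,170:470]
cv2.imwrite("pics/side0c.png",cv2.resize(s,None,fx=2,fy=2,interpolation=cv2.INTER_CUBIC))
```

```text
(no output)
```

View pics/top0c.png

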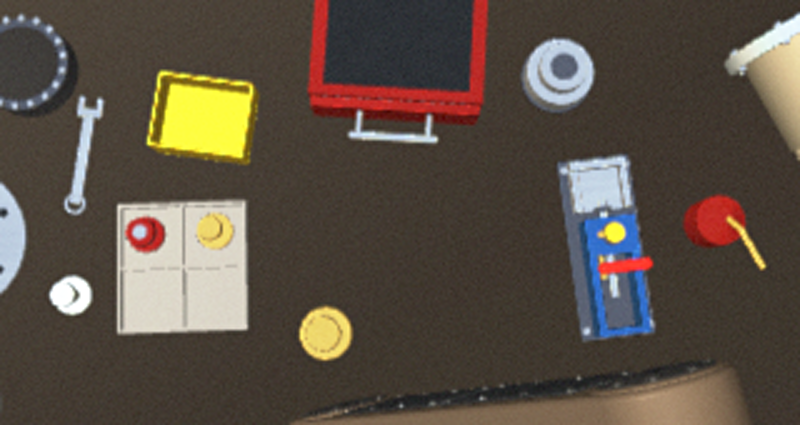

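View pics/side0c.png

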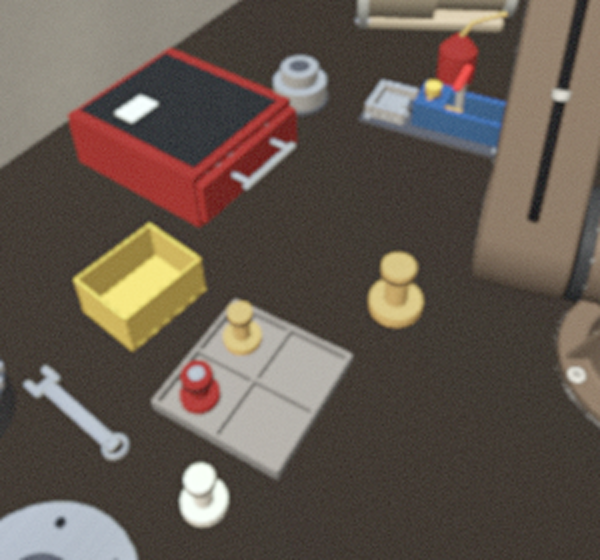

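Top crop (shown 2.5×, offset 160,130): the kit is at crop (183,265), with red in its upper-left compartment, gold in the upper-right (214,230), and two empty. So three reds are needed. The big gold piece at (325,333) and the white one are decoys. The punch is at crop (610,250) with yaw about +8°, the cabinet is at (400,90) and the bin at (203,115).

Next is a close wrist view over the punch.

```bash
cat >> h.py <<'E'
np.set_printoptions(precision=1,suppress=True)
def pins(cam,f,names,zs={}):
    for n in names.split():
        L=env.pinpoint(cam,n)
        for d in L[:4]:
            q=at_depth(f,*d["pixel"])
            print(n,round(d["score"],2),np.round(d["pixel"]),"depth",q,"atz",at_z(f,*d["pixel"],zs[n]) if n in zs else "")
E
python3 - <<'E'
from h import *
print(env.read_tcp_rot())
for y in(98,-82): print(y,env.inverse_kinematics([470,-300,400],[180,0,y]))
env.move_ptp([470,-300,420],[180,0,-82])
f=grab("wrist","w1");print(f["tw"],f["Rw"],f["fx"],env.read_time())
np.savez("w1.npz",P=cloud(f),c=f["color"])
pins("wrist",f,"punch anvil striker_bar button_top",dict(punch=0,anvil=20,striker_bar=115,button_top=87))
E
```

```text
[180.    0.   20.7]
98 [-39.3  17.2  90.    0.   72.8 -47.3]
-82 [-39.3  17.2  90.   -0.   72.8 132.7]
[ 480.7 -369.4  511.7] [[-1.  -0.1 -0. ]
 [-0.1  1.   0.3]
 [ 0.   0.3 -1. ]] 279.8844865087923 3.925
punch 0.58 [158. 323.] depth [ 469.3 -321.5   65.3] atz [ 467.9 -314.1   -0. ]
anvil 0.79 [160. 271.] depth [ 557.9 -300.6   19.8] atz [ 558.3 -299.8   20. ]
striker_bar 0.63 [166. 345.] depth [ 438.8 -320.9  122.4] atz [ 437.6 -320.   115. ]
button_top 0.77 [162. 307.] depth [ 493.  -314.5   86.7] atz [ 493.  -314.2   87. ]
```

View pics/w1.png

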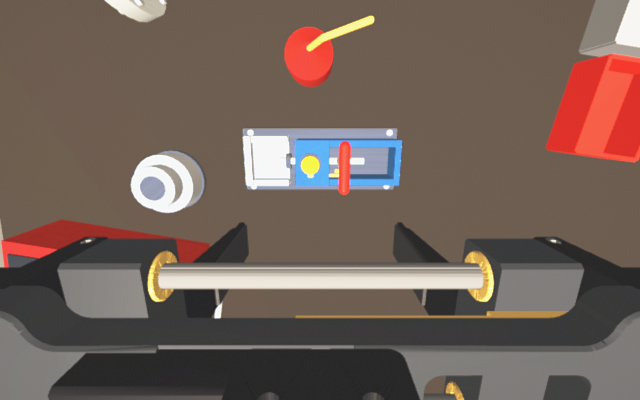

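The wrist view shows the punch with the anvil at pixel (271,160), the button at (310,165) and the red bar at (344,167). Next I fit its yaw, the bar and the button from the depth cloud and colour.

```bash
cat >> h.py <<'E'
def hsv(f): return cv2.cvtColor(f["color"],cv2.COLOR_RGB2HSV).astype(int)
E
python3 - <<'E'
from h import *
D=np.load("w1.npz");P=D["P"];h=cv2.cvtColor(D["c"],cv2.COLOR_RGB2HSV).astype(int);H,S,V=h[...,0],h[...,1],h[...,2]
rr,cc=np.mgrid[:400,:640]
roi=(rr>118)&(rr<205)&(cc>230)&(cc<420)&np.isfinite(P[...,2])
m=roi&(P[...,2]>6)
m=cv2.morphologyEx(m.astype(np.uint8),cv2.MORPH_OPEN,np.ones((3,3)))>0
for zlo,zhi in((7,16),(7,140)):
    q=P[m&(P[...,2]>zlo)&(P[...,2]<zhi)][:,:2].astype(np.float32);print(len(q),cv2.minAreaRect(q))
blue=roi&(H>95)&(H<125)&(S>150)&(P[...,2]>60);q=P[blue][:,:2].astype(np.float32);print("blue",cv2.minAreaRect(q),np.median(P[blue][:,2]))
red=roi&((H<6)|(H>174))&(S>150)&(P[...,2]>105);q=P[red];print("red",q.mean(0),cv2.minAreaRect(q[:,:2].astype(np.float32)),np.percentile(q[:,2],[5,50,95]))
ye=roi&(H>22)&(H<34)&(S>150)&(P[...,2]>80);q=P[ye];print("yel",q.mean(0),cv2.minAreaRect(q[:,:2].astype(np.float32)),q[:,2].mean())
E
```

```text
3407 ((473.0648193359375, -312.0924377441406), (269.63848876953125, 109.13057708740234), 7.932971000671387)
9574 ((473.0648193359375, -312.0924377441406), (269.63848876953125, 109.13057708740234), 7.932971000671387)
blue ((428.8074951171875, -319.09649658203125), (168.1641845703125, 72.00164794921875), 7.9646148681640625) 64.34147886274863
red [ 439.7 -318.5  120.9] ((439.06854248046875, -317.77337646484375), (15.116109848022461, 73.82820129394531), 8.088669776916504) [117.4 121.2 123.2]
yel [ 488.1 -311.4   86.2] ((488.0821533203125, -310.93829345703125), (24.510892868041992, 26.102548599243164), 7.748635292053223) 86.16638924005335
```

```bash
cat >> h.py <<'E'
YP=7.95; PX=np.array([np.cos(np.radians(YP)),np.sin(np.radians(YP)),0]); PUN=np.array([473.1,-312.1,0])
ANV=PUN+85*PX; BTN=PUN+15*PX
PZ=59.
def go(p,z,yaw=None,feed=250):  # grasp-point z
    p=[float(p[0]),float(p[1]),z+PZ]
    if yaw is None: env.movel(p,feed=feed)
    else: env.move_ptp(p,[180,0,yaw])
E
python3 - <<'E'
from h import *
print(env.pinch_z)
b=np.array([439.2,-318,0])
env.gripper_to(50)
go(b,160,-82.05); go(b,114,feed=120)
env.gripper_to(0);print("open",env.read_opening(),env.read_contact_force())
p0=np.array(env.read_tcp_pos())
for d in (30,50,58.5):
    t=p0-d*PX; env.movel([float(v) for v in t],feed=60); print(d,env.read_contact_force(),np.array(env.read_tcp_pos())-p0)
env.dwell(.3);env.gripper_to(50);env.dwell(.2)
go(env.read_tcp_pos(),190)
go([470,-300],361,-82.05)
f=grab("wrist","w2");P=cloud(f);h=hsv(f);H,S=h[...,0],h[...,1]
rr,cc=np.mgrid[:400,:640]
red=(rr>118)&(rr<205)&(cc>230)&(cc<440)&((H<6)|(H>174))&(S>150)&(P[...,2]>105)
q=P[red];print("red",q.mean(0),(q.mean(0)-b)@PX,env.read_time())
E
```

```text
58.8
open 15.077580662156924 [-7.6 -2.5  3.6]
30 [ 8.7  3.5 -2.2] [-28.9  -4.1   0.1]
50 [ 1.3 -4.4 -1.8] [-49.2  -7.5   0.2]
58.5 [11.3 -0.9 -4.2] [-57.   -8.6   0.2]
red [ 389.4 -325.4  120.7] -50.385199952578105 11.0917
```

The bar is drawn and holds at about 51 mm by itself. Now the kit.

Run:
```python
from h import *
for y in(0,180,90,-90): print(y,env.inverse_kinematics([430,300,440],[180,0,y]))
env.move_ptp([440,290,440],[180,0,0])
f=grab("wrist","w3");print(f["tw"],env.read_time())
np.savez("w3.npz",P=cloud(f),c=f["color"])
pins("wrist",f,"kit place0 W_mid K1_mid bin_in",dict(kit=0,place0=5,W_mid=37,K1_mid=32,bin_in=4))
```

```text
0 [ 27.7  12.7  90.3  -0.   77.  117.7]
180 [ 27.7  12.7  90.3   0.   77.  -62.3]
90 [27.7 12.7 90.3 -0.  77.  27.7]
-90 [  27.7   12.7   90.3    0.    77.  -152.3]
[512.6 290.8 531.8] 13.2583
kit 0.94 [170. 305.] depth [433.3 319.5  13.5] atz [431.1 320.5   0. ]
place0 0.92 [198. 288.] depth [377.2 354.    4.5] atz [378.  352.9   5. ]
place0 0.76 [150. 282.] depth [473.9 354.9  58.3] atz [468.6 362.7   5. ]
place0 0.73 [195. 332.] depth [383.  268.4   4.4] atz [383.5 267.5   5. ]
place0 0.64 [148. 329.] depth [477.7 276.7  68.3] atz [473.7 274.6   5. ]
W_mid 0.94 [200. 218.] depth [389.1 468.2  63.6] atz [382.1 478.8  37. ]
W_mid 0.71 [223. 423.] depth [352.9 117.   82.8] atz [335.9  98.6  37. ]
W_mid 0.55 [143. 334.] depth [485.8 268.6  68.6] atz [483.6 268.   37. ]
bin_in 0.87 [ 46. 318.] depth [644.5 294.4   3.2] atz [643.9 293.5   4. ]
```

View pics/w3.png

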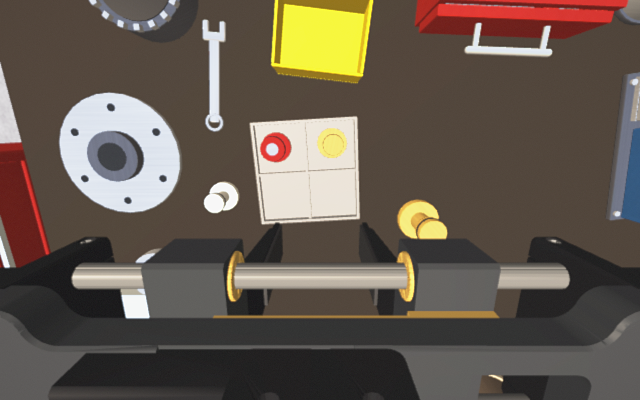

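The wrist view shows the kit at (305,170), with gold at (331,143), red at (276,148) and the bin at (320,38). I'll fit these from the cloud.

Run:
```python
from h import *
D=np.load("w3.npz");P=D["P"];h=cv2.cvtColor(D["c"],cv2.COLOR_RGB2HSV).astype(int);H,S,V=h[...,0],h[...,1],h[...,2]
rr,cc=np.mgrid[:400,:640];Z=P[...,2]
def rect(m): 
    m=cv2.morphologyEx(m.astype(np.uint8),cv2.MORPH_OPEN,np.ones((3,3)))>0
    return cv2.minAreaRect(P[m][:,:2].astype(np.float32))
roi=(rr>105)&(rr<224)&(cc>243)&(cc<368)
print("kit",rect(roi&(S<60)&(Z>2)&(Z<25)))
print("kit rim",rect(roi&(S<60)&(Z>13)&(Z<25)))
ye=(H>18)&(H<34)&(S>80)
m=roi&ye&(Z>62);q=P[m];print("gold top",cv2.minEnclosingCircle(q[:,:2].astype(np.float32)),q[:,:2].mean(0),np.median(q[:,2]))
m=roi&(Z>45)&(cc<300);q=P[m];print("red top",cv2.minEnclosingCircle(q[:,:2].astype(np.float32)),q[:,:2].mean(0),np.median(q[:,2]))
m=ye&(rr<100)&(cc>255)&(cc<390);print("bin rim",rect(m&(Z>60)));q=P[m&(Z<12)];print("binfloor",q.mean(0),rect(m&(Z<12)))
```

```text
kit ((429.36639404296875, 316.0155029296875), (190.25514221191406, 190.4096221923828), 3.1681880950927734)
kit rim ((429.36639404296875, 316.0155029296875), (190.25514221191406, 190.4096221923828), 3.1681880950927734)
gold top ((483.7267761230469, 270.39434814453125), 17.069644927978516) [483.7 270.4] 68.28843770875079
red top ((470.57830810546875, 352.9745178222656), 39.8660888671875) [476.1 369.4] 58.403078424906
bin rim ((644.6397094726562, 289.93768310546875), (140.4040985107422, 101.9793930053711), 83.70303344726562)
binfloor [655.4 290.4   3.3] ((647.0009155273438, 289.9288024902344), (132.67837524414062, 108.5527114868164), 83.37229919433594)
```

```bash
cat >> h.py <<'E'
KIT=np.array([429.4,316.0]);a=np.radians(3.17);KX=np.array([np.cos(a),np.sin(a)]);KY=np.array([-KX[1],KX[0]])
PL={s:KIT+46.3*(s[0]*KX+s[1]*KY) for s in((1,1),(1,-1),(-1,1),(-1,-1))}
E
python3 - <<'E'
from h import *
print(PL)
env.gripper_to(60)
g=[483.7,270.4]
go(g,120,3.17); go(g,60.5,feed=120)
env.gripper_to(0);print("open",env.read_opening())
go(g,200); print(env.read_opening(),env.read_contact_force())
t=ANV-1.5*PX
print(env.inverse_kinematics([float(t[0]),float(t[1]),260],[180,0,30]))
go(t,200,30); go(t,105,feed=200)
F0=np.array(env.read_contact_force()); 
for z in (95,85,79,77):
    go(t,z,feed=60); print(z,np.array(env.read_contact_force())-F0,env.read_tcp_pos()[2]-PZ)
print(env.read_opening(),env.read_time())
E
```

```text
{(1, 1): array([473.1, 364.8]), (1, -1): array([478.2, 272.3]), (-1, 1): array([380.6, 359.7]), (-1, -1): array([385.7, 267.2])}
open 33.55056647670252
33.26551807238813 [-0.6 -0.8 -3.4]
[-34.4  30.5  90.4  -0.   59.1  25.6]
95 [-1.4 -0.7 -1.4] 95.22675891660649
85 [ 0.2 -0.6 -0.3] 84.50410621779136
79 [ 0.4 -0.8 -1.1] 78.56645075487927
77 [ 1.5 -0.8 -0.7] 76.96793810558717
33.36324471475662 20.7417
```

Run:
```python
from h import *
t=ANV-1.5*PX
go(t,75.8,feed=30);print(env.read_contact_force())
env.gripper_to(55);go(t,130); 
go([480,-300],361,-82.05)
f=grab("wrist","w4");P=cloud(f);h=hsv(f);H,S=h[...,0],h[...,1]
rr,cc=np.mgrid[:400,:640];roi=(rr>105)&(rr<210)&(cc>220)&(cc<440)
q=P[roi&(H>18)&(H<34)&(S>80)&(P[...,2]>74)];
for n,s in(("pis",(q[:,0]>520)),("btn",q[:,0]<520)): print(n,q[s].mean(0),cv2.minEnclosingCircle(q[s][:,:2].astype(np.float32)),np.percentile(q[s][:,2],[5,95]))
print("anvil",ANV,"btn",BTN,env.read_time())
c=f["color"][100:220,210:450,::-1];cv2.imwrite("pics/w4c.png",cv2.resize(c,None,fx=3,fy=3))
```

```text
[ 0.  -0.2 -2.2]
pis [ 552.5 -304.1   82.1] ((554.973388671875, -301.46484375), 17.177244186401367) [75.  84.5]
btn [ 488.2 -311.4   85.9] ((488.0230712890625, -310.9212951660156), 13.732046127319336) [83.8 87.4]
anvil [ 557.3 -300.3    0. ] btn [ 488. -310.    0.] 23.675
```

View pics/w4c.png

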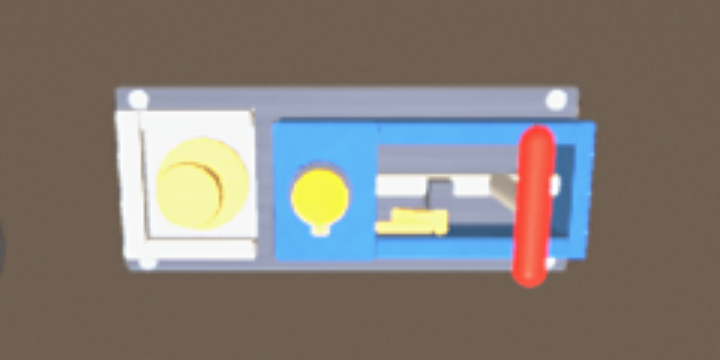

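The gold piston stands upright in the seat with its top at 84.5, as it should, and the bar is still cocked. Now the button.

Run:
```python
from h import *
t=[488,-310.6]
env.gripper_to(0)
go(t,150,-82.05);go(t,115,feed=150)
F0=np.array(env.read_contact_force())
for d in (0,4,7,9.5):
    env.movel([t[0],t[1],78+87-d],feed=40);print(d,env.read_tcp_pos()[2]-78,np.array(env.read_contact_force())-F0)
env.dwell(.3);go(t,150)
go([480,-300],361,-82.05)
f=grab("wrist","w5");P=cloud(f);h=hsv(f);H,S=h[...,0],h[...,1]
rr,cc=np.mgrid[:400,:640];roi=(rr>105)&(rr<210)&(cc>220)&(cc<440)
q=P[roi&((H<6)|(H>174))&(S>150)&(P[...,2]>105)];print("bar",q.mean(0),(q.mean(0)-np.array([439.2,-318,0]))@PX)
q=P[roi&(H>18)&(H<34)&(S>80)&(P[...,2]>80)];
s=q[:,0]>520; print("pis",q[s].mean(0),cv2.minEnclosingCircle(q[s][:,:2].astype(np.float32)),np.percentile(q[s][:,2],[5,95]))
print(env.read_time())
```

```text
0 87.16411263823281 [-3.  -0.3 -0.5]
4 82.99969418683042 [-1.6 -0.8 -0.2]
7 79.98094545806453 [-2.2  0.2  4. ]
9.5 77.49966526773414 [-2.3  0.5  4. ]
bar [ 432.  -319.5  120.9] -7.350289946861035
pis [ 558.2 -302.6   84.4] ((558.4644775390625, -301.09246826171875), 16.577882766723633) [82.7 86. ]
28.625
```

The striker fired: the bar rests at about 7 mm and the piston is pushed to the far wall. Next I put it in the bin, then look at the cabinet.

Run:
```python
from h import *
t=[559.2,-300.8]
env.gripper_to(60)
go(t,130,30);go(t,76,feed=120);env.gripper_to(0);print("open",env.read_opening())
go(t,110,feed=80);print(env.read_opening(),env.read_contact_force());go(t,200)
b=[645,290]
print(env.inverse_kinematics([645,290,260],[180,0,-6.5]))
go(b,200,-6.5);go(b,62,feed=200);print(env.read_contact_force());env.gripper_to(60)
go(b,200,feed=300)
env.move_ptp([520,60,430],[180,0,0])
f=grab("wrist","w6");np.savez("w6.npz",P=cloud(f),c=f["color"])
pins("wrist",f,"drawer_handle bin_in W_mid",dict(drawer_handle=68))
P=cloud(f);print(env.read_time())
```

```text
open 33.20212942899155
33.39763879757674 [ 0.4  0.2 -3. ]
[ 18.9  36.6  78.5  -0.   64.9 115.4]
[ 0.6  0.3 -2.1]
drawer_handle 0.74 [107. 359.] depth [620.    3.   72.5] atz [620.2   2.6  68. ]
bin_in 0.82 [ 96. 189.] depth [640.7 281.4  24.4] atz 
bin_in 0.69 [237. 172.] depth [380.5 354.8   6.1] atz 
bin_in 0.42 [171. 602.] depth [ 515.1 -431.8   33.4] atz 
bin_in 0.21 [236. 217.] depth [382.2 266.2   5.2] atz 
W_mid 0.89 [241.  99.] depth [555.3 136.3 433.5] atz 
W_mid 0.84 [266. 297.] depth [551.1  69.1 443.1] atz 
W_mid 0.78 [ 92. 182.] depth [642.8 274.3  63.1] atz 
W_mid 0.58 [ 45. 500.] depth [ 710.7 -211.1   49.6] atz 
39.2667
```

View pics/w6.png

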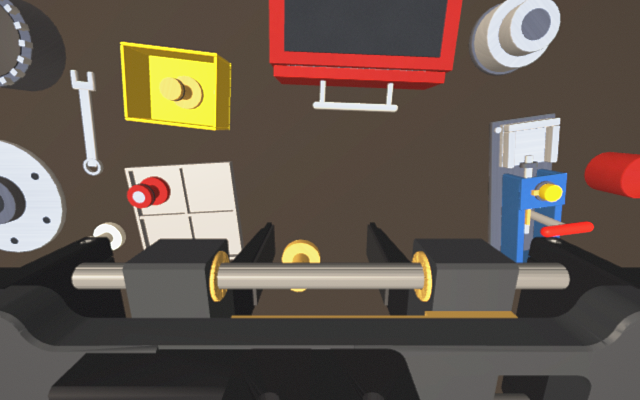

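The gold piston stands in the bin at (175,90), and the handle is at (355,106). Next I fit the handle and the cabinet yaw.

Run:
```python
from h import *
D=np.load("w6.npz");P=D["P"];h=cv2.cvtColor(D["c"],cv2.COLOR_RGB2HSV).astype(int);H,S,V=h[...,0],h[...,1],h[...,2]
rr,cc=np.mgrid[:400,:640];Z=P[...,2]
m=(rr>98)&(rr<114)&(cc>310)&(cc<402)&(Z>60)&(Z<90)&(S<100);q=P[m].astype(np.float32)
print("handle",q.mean(0),cv2.minAreaRect(q[:,:2]),np.percentile(q[:,2],[10,50,95]))
m=(rr<70)&(cc>262)&(cc<465)&(Z>97)&(Z<115);q=P[m].astype(np.float32);print("cab",cv2.minAreaRect(q[:,:2]),np.median(q[:,2]))
# front edge line of cab top
e=[]
for c in range(285,440,5):
    k=np.where((Z[:90,c]>98))[0]
    if len(k): e.append(P[k.max(),c])
e=np.array(e);print(np.polyfit(e[:,1],e[:,0],1),e[:3],e[-3:])
```

```text
Traceback (most recent call last):
cv2.error: OpenCV(4.12.0) /io/opencv/modules/imgproc/src/convhull.cpp:143: error: (-215:Assertion failed) total >= 0 && (depth == CV_32F || depth == CV_32S) in function 'convexHull'
```

Run:
```python
from h import *
D=np.load("w6.npz");P=D["P"];h=cv2.cvtColor(D["c"],cv2.COLOR_RGB2HSV).astype(int);H,S,V=h[...,0],h[...,1],h[...,2]
rr,cc=np.mgrid[:400,:640];Z=P[...,2]
m=(rr>98)&(rr<114)&(cc>310)&(cc<402)&(Z>58)&(Z<95);q=P[m].astype(np.float32)
print("handle",q.mean(0),cv2.minAreaRect(np.ascontiguousarray(q[:,:2])),np.percentile(q[:,2],[10,50,95]))
k=np.polyfit(q[:,1],q[:,0],1);print("yaw",np.degrees(np.arctan(-k[0])))
m=(rr<70)&(cc>262)&(cc<465)&(Z>97)&(Z<115);q=P[m].astype(np.float32);print("cab",cv2.minAreaRect(np.ascontiguousarray(q[:,:2])),np.median(q[:,2]))
```

```text
handle [621.6   7.7  71.6] ((623.1911010742188, 8.799659729003906), (128.9163360595703, 17.459819793701172), 89.72432708740234) [69.6 71.7 73.6]
yaw -1.7824352875941378
cab ((710.6967163085938, 4.640838623046875), (252.2518310546875, 83.30532836914062), 89.05805969238281) 106.732956
```

```bash
cat >> h.py <<'E'
YD=-1.8; DX=np.array([np.cos(np.radians(YD)),np.sin(np.radians(YD)),0])
E
python3 - <<'E'
from h import *
hd=np.array([621.3,6,0])
for y in(88.2,-91.8): print(y,env.inverse_kinematics([621,6,127],[180,0,y]),env.inverse_kinematics([425,12,127],[180,0,y]))
env.gripper_to(30)
go(hd,140,88.2);go(hd,90,feed=150);F0=np.array(env.read_contact_force());go(hd,69,feed=80);print(np.array(env.read_contact_force())-F0)
env.gripper_to(0);print("open",env.read_opening(),env.read_contact_force())
p0=np.array(env.read_tcp_pos())
for d in(20,190):
    env.movel([float(v) for v in p0-d*DX],feed=100);print(env.read_contact_force(),np.array(env.read_tcp_pos())-p0,env.read_opening())
env.gripper_to(30);print(env.read_tcp_pos())
go(env.read_tcp_pos(),140)
env.move_ptp([500,10,430],[180,0,0])
f=grab("wrist","w7");np.savez("w7.npz",P=cloud(f),c=f["color"])
pins("wrist",f,"drawer_handle S1_mid",dict(drawer_handle=68,S1_mid=49))
print(env.read_time())
E
```

```text
88.2 [-5.5 39.1 98.1 -0.  42.8 -3.7] [ -7.3  28.8 125.8  -0.   25.4  -5.5]
-91.8 None None
[ 0.2  0.4 -0.4]
open 10.195800835277012 [-6.4 -0.5  5.6]
[-0.7  1.2 -0.9] [-20.1   0.7   0. ] 10.328449073226885
[ 0.2 15.7  0.1] [-191.6    6.9   -0. ] 10.078366230059967
[430.8  11.9 128.2]
drawer_handle 0.56 [213. 318.] depth [430.2  15.5  72.5] atz [429.1  14.7  68. ]
S1_mid 0.67 [158. 364.] depth [522.3 -57.5  75.4] atz [520.2 -61.3  49. ]
47.5667
```

View pics/w7.png

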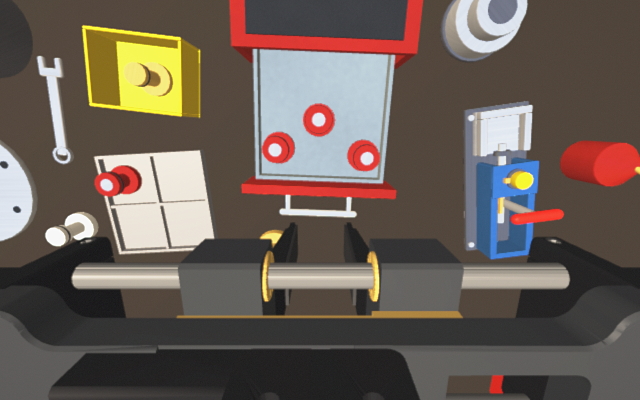

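The drawer is open about 190 mm. Three red pistons stand in it at pixels (275,148), (366,157) and (319,119). I'll locate them again before each pick, since one may be knocked.

```bash
cat >> h.py <<'E'
def drawer_pistons(f):
    P=cloud(f);Z=P[...,2];X=P[...,0];Y=P[...,1]
    m=(Z>66)&(Z<84)&(X>480)&(X<640)&(abs(Y-8)<108)
    n,lab,st,_=cv2.connectedComponentsWithStats(m.astype(np.uint8))
    out=[]
    for i in range(1,n):
        if st[i,4]<60: continue
        q=P[lab==i];c,r=cv2.minEnclosingCircle(np.ascontiguousarray(q[:,:2].astype(np.float32)))
        out.append((np.array(c),r,np.median(q[:,2]),st[i,4]))
    return out
def hover():
    env.move_ptp([500,10,430],[180,0,0]); return grab("wrist")
E
cat > pick.py <<'E'
from h import *
import sys
L=drawer_pistons(hover())
for l in L: print(*l)
L=[l for l in L if 18<l[1]<25]
key=eval(sys.argv[1])
c=min(L,key=lambda l:l[0][0])[0]; print("pick",c)
env.gripper_to(62)
go(c,120,YD);go(c,67,feed=120);env.gripper_to(0);print("open",env.read_opening())
go(c,130,feed=200);print(env.read_opening(),env.read_contact_force())
t=PL[key];go(t,130,3.17);go(t,70,feed=200);go(t,51.5,feed=60);print(env.read_contact_force())
env.gripper_to(62);go(t,140)
print(env.read_time())
E
python3 pick.py "(-1,1)"
```

```text
[581.6  14.5] 21.431995391845703 75.3571639396663 617
[536.1  82.9] 21.243694305419922 75.46467373085213 578
[522.9 -61.5] 21.297073364257812 75.31603677567006 565
[481.9  63.5] 51.41476821899414 75.56254356884415 141
pick [522.9 -61.5]
open 41.39718028868859
41.256308615396755 [-0.6 -0.2 -3.3]
[-0.6 -0.4 -2.4]
54.825
```

```bash
sed -i 's/,130/,160/g' pick.py; python3 pick.py "(-1,-1)"; python3 pick.py "(1,-1)"
python3 - <<'E'
from h import *
env.move_ptp([440,290,440],[180,0,0])
f=grab("wrist","w8");P=cloud(f);Z=P[...,2]
for k,t in PL.items():
    q=P[(Z>48)&(Z<75)&(np.hypot(P[...,0]-t[0],P[...,1]-t[1])<42)]
    print(k,t,len(q),q.mean(0),np.percentile(q[:,2],[10,90]) if len(q) else "")
E
```

```text
[576.   14.9] 21.447998046875 75.40605034172879 612
[530.5  83.4] 21.35321617126465 75.3678045968415 573
pick [530.5  83.4]
open 41.39359390008346
41.14494085384129 [-0.7  0.1 -3. ]
[ 0.5 -0.1 -1.8]
62.5
[575.9  14.9] 21.37495231628418 75.31101256903355 611
pick [575.9  14.9]
open 41.44854983550935
41.27687383345677 [ 0.2  0.1 -1.9]
[ 0.  -0.4 -1.3]
70.075
(1, 1) [473.1 364.8] 524 [476.6 370.5  58. ] [56.7 59.5]
(1, -1) [478.2 272.3] 519 [478.6 273.7  58.1] [56.7 59.7]
(-1, 1) [380.6 359.7] 463 [383.3 359.8  57.9] [56.  59.6]
(-1, -1) [385.7 267.2] 460 [387.1 268.8  57.9] [56.3 59.6]
```

View pics/w8.png

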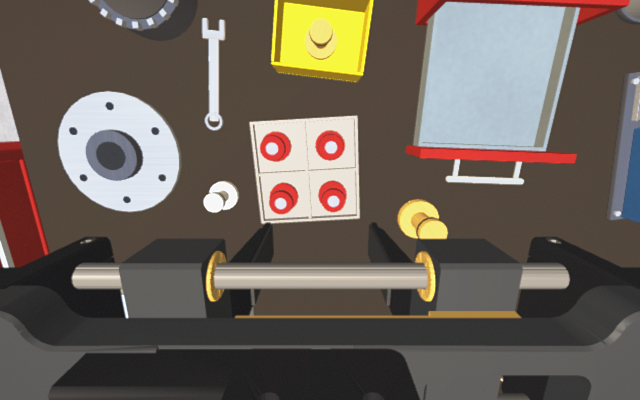

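All four compartments hold an upright red piston (tops at 58) and the drawer is empty. Now I close it.

Run:
```python
from h import *
f=hover();P=cloud(f);Z=P[...,2]
m=(Z>62)&(Z<80)&(P[...,0]>400)&(P[...,0]<442)&(abs(P[...,1]-12)<45);q=P[m];print("handle",q.mean(0),len(q))
k=np.polyfit(q[:,1],q[:,0],1);print(k)
hx=float(np.median(q[:,0]));hd=np.array([hx,12.,0])
env.gripper_to(30)
go(hd,140,88.2);go(hd,90,feed=150);F0=np.array(env.read_contact_force());go(hd,69,feed=80);print(np.array(env.read_contact_force())-F0)
env.gripper_to(0);print("open",env.read_opening());p0=np.array(env.read_tcp_pos());print(p0)
dx=np.array([np.cos(np.radians(-2.2)),np.sin(np.radians(-2.2)),0])
d=622.5-p0[0]-6
env.movel([float(v) for v in p0+d*dx],feed=110);print(env.read_tcp_pos(),env.read_contact_force())
for i in range(10):
    d+=1.5;env.movel([float(v) for v in p0+d*dx],feed=30);F=np.array(env.read_contact_force());print(env.read_tcp_pos()[0],F)
    if F[0]<-15: break
print(env.read_time())
```

```text
handle [425.8  11.7  71.6] 354
[  0.  425.5]
[-1.1 -0.2  0.2]
open 10.431425825895504
[425.8  12.  128.3]
[616.3   4.9 128.4] [1.6 5.9 3.1]
617.7796218090571 [-0.5  4.8  4.3]
619.3518086735451 [0.7 4.4 4.1]
620.6195792131872 [-0.4  5.   4.6]
620.847777153183 [-7.8  4.2  9.8]
621.1176724446626 [-14.6   3.9  13.6]
621.3919554713025 [-23.2   4.2  18.7]
79.1333
```

Run:
```python
from h import *
env.gripper_to(30);p=env.read_tcp_pos();go([p[0],p[1]],120,feed=80)
env.move_ptp([520,60,430],[180,0,0])
f=grab("wrist","w9");D=np.load("w6.npz")["P"];P=cloud(f)
rr,cc=np.mgrid[:400,:640]
for n,Q in(("before",D),("now",P)):
    Z=Q[...,2];q=Q[(rr>98)&(rr<114)&(cc>310)&(cc<402)&(Z>58)&(Z<95)];print(n,"handle",q.mean(0),len(q))
env.move_ptp([300,-450,420],[180,0,20.7])
f=grab("top","top9");pins("top",f,"wrench drum oilcan bin_in W_mid")
a=cv2.imread("pics/top0.png")[130:300,160:480];b=cv2.imread("pics/top9.png")[130:300,160:480]
cv2.imwrite("pics/cmp.png",cv2.resize(np.vstack([a,b]),None,fx=1.75,fy=1.75))
print(env.read_time())
```

```text
before handle [621.6   7.7  71.6] 669
now handle [621.6   7.3  71.6] 669
wrench 0.6 [190. 194.] depth [599.2 470.    3.2] atz 
wrench 0.49 [179. 245.] depth [642.8 276.3  20.2] atz 
wrench 0.26 [178. 245.] depth [646.5 276.3  21.1] atz 
drum 0.95 [164. 381.] depth [ 699.8 -226.3   74.7] atz 
oilcan 0.76 [220. 440.] depth [ 499.9 -439.1   71.1] atz 
bin_in 0.89 [181. 243.] depth [634.8 283.3  21.2] atz 
bin_in 0.35 [224. 246.] depth [470.6 258.8  57.6] atz 
W_mid 0.66 [177. 241.] depth [641.3 283.5  65.6] atz 
W_mid 0.63 [225. 243.] depth [466.8 269.6  57.1] atz 
W_mid 0.62 [163. 384.] depth [ 702.9 -236.6   78.6] atz 
W_mid 0.57 [263. 288.] depth [335.1 101.   88.3] atz 
84.3
```

View pics/cmp.png

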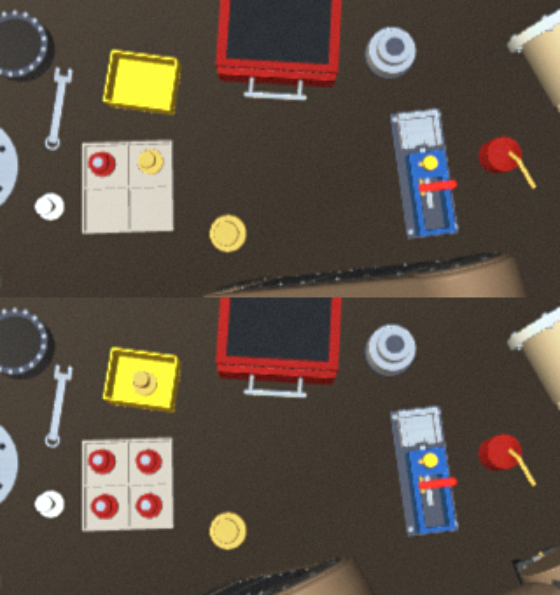

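The before/after comparison shows the kit full of reds at crop (125,484), gold in the bin (145,381), the handle where it started, and the wrench, drum and oil can unmoved. I'm handing the job in.

```bash
python3 -c "
from h import *
print(env.finish_job(),env.read_time())"
```

```text
the job is handed in; nothing more can be done
the job is handed in; nothing more can be done
```

The job is done and handed in, at about 84 s of the 210 s allowed.

**What I did**
- **Punch:** I drew the bar back until it stayed cocked by itself at about 51 mm. I stood the gold piston in the anvil seat, let go and pressed the button. The striker fired, the bar came to rest at about 7 mm and the piston was pushed towards the far wall.
- **Scrap:** The gold piston now stands upright in the yellow bin.
- **Kit:** One red piston was already in the tray. I moved all three from the drawer into the other compartments, so there was no surplus.
- **Drawer:** I pushed it in until it hit its stop.

**Last checks**
- All four compartments hold an upright red piston, with tops measured at about 58 mm against the expected 59 mm.
- The handle is back where it started (621.6 mm both times).
- The wrench, drum and oil can look unmoved when the first and last overhead pictures are compared.

**Irregularities**
- While pulling the drawer open I saw about 16 N of sideways force, because my estimate of its direction was slightly off.
- The drawer also moved about 5 mm further open during the first pick. Neither had any further effect.
- None of my checks failed, apart from a few stray network detections that I ignored.

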